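Spin-test the logging turntable and stop it on the pointer

ROBOT

A 6-joint arm with a two-finger parallel gripper is mounted at the origin on the work surface. World frame = base frame: x ahead of the robot, y to its left, z up, the work surface at z = 0. Lengths are in mm, angles in rad, forces in N, time in s.
With the tool pointing down it reaches from about 350 to 875 mm from the base axis. Payload 4.2 kg.
Tool frame: the origin (TCP) lies at the very end of the fingers, on their centre line; the grasp point (between the pads) lies arm.grip_depth behind it (arm.grip_depth is the distance from the TCP to the grasp point, in mm); z points along the fingers, y is the direction in which the jaws open and shut (so a half turn about z gives the same grasp; the last joint's range is limited). The gripper opens to 85 mm and grips with 20 to 120 N. Pads are 22 mm wide; open, the fingers measure 114 mm over their backs; the gripper's body (76 mm by 85 mm) begins 54 mm behind the grasp point. The pads swing forward as they close: fully open they stand 13 mm farther back than shut.
Start: joints at [-0.884, 0.385, 0.008, 0, -1.194, -0.259], TCP at [259.306, -568.647, 231.312] pointing down, gripper open.
Joint ranges: [-3.14, 3.14], [-1.21, 2.06], [-1.07, 1.41], [-3.16, 2.05], [-2.99, -0.16], [-3.1, 3.1]. Speed limits (rad/s): [2.79, 2.79, 3.14, 3.14, 3.14, 3.14].

INTERFACE

Orientations are given as a unit quaternion [x, y, z, w].
In Python, from bench import arm, optics, workorder gives the robot as it stands. The module is installed in compiled form; this text tells all that it offers.
- The arm moves only by the tool play_rows, never from a script. Its arguments are lists of equal length, an entry for each row: "travel": the shift along the tool's x, y, z in m, a list of three; "rotation": the turn, a rotation vector about the tool's x, y, z in rad, a list of three; "grip": the opening, from 0 (shut) to 1 (fully open). In form: {"travel": [[x, y, z], ...], "rotation": [[rx, ry, rz], ...], "grip": [grip, ...]}. A call has 1 to 12 rows; each row shifts and turns the commanded pose from where the row before left it, along the tool's axes as they then stand; what a row does not reach is not made up. A row lasts 1/12 s, in which the tool goes at most 41.7 mm and 7.16 degrees, less where a joint would pass 70% of its speed; a pose out of reach is approached as far as the arm can. A call is refused whole if a number of a shift passes 0.0417 or a number of a turn 0.125, either way. A call with a gripper value outside its range is refused whole. The fingers move at their own pace and stop on an object; the grip force is fixed at half the most. Time passes only in rows, so rows that do not move let the fingers close. It gives the time, the measured TCP pose, the force and the opening at its end, in the units of the state.
- arm.read_state(): the state, without advancing time (a new reading comes with each control period).
- optics.get_image(name): name is "scene" or "top" or "wrist"; returns a dict with "image" (400x640x3 uint8, blue, green, red), "depth" (400x640 float32, mm along the optical axis (not along the pixel's ray), 0 where there is no reading), "camera_matrix" (3x3 intrinsics, pixels), "R" (3x3) and "t" (3): a world point X has camera coordinates R X + t; the wrist camera has in their place "hand_eye" (4x4, takes a point from camera to tool coordinates, whose origin is the TCP and whose axes are the flange's). Camera axes: x right, y down, z forward; pixel columns grow to the right and rows downward; lengths in mm; the calibration is good to about 2 mm. A picture is of the moment at which its call begins: read the wrist's pose just before it.
- workorder.job_done(): hands the job in, once; it reports no verdict.
The state is a dict: "clock": time; "joints": joint angles; "joint_vel": joint speeds; "joint_efforts": joint torques, N m; "position": TCP position; "ee_rot": TCP orientation; "contact_force": force on the tool from outside, world axes, zero at the start; "wrist_torque": the same for the moment, N m; "gripper_width": finger opening in mm.
Only numpy, scipy, OpenCV 4.12 (cv2) and the standard library are available. Lean on these libraries where they do the work, as an engineer would, in place of code of your own. Each camera call takes 0.05 s, during which the arm holds its last target. There are 200 camera calls.

TASK

Test the bearing of the core-logging turntable: flick its upright pin with a fingertip so that the disc spins freely, either way round, and let the pin sail past the fixed pointer once untouched. On a later pass, brake the disc by pressing a fingertip on its flat top, not on the pin, so that it stops at the first try with the pin in line with the pointer, and finish with the fingertip still pressing there, holding the disc still. Push nothing else out of its place.

Things in the scene. Friction and masses are not known exactly. Their poses are not given: they have to be found in the camera images.
- turntable: the turntable's base, bolted down, about 170 mm across. Origin on the bench under the spindle axis; its +x axis points from the spindle axis to the pointer. A 22 mm wide post 58 mm tall stands 117 to 127 mm out along +x, with the 10 mm wide pointer on top at 55 to 61 mm height, reaching in to 93 mm from the axis
- disc: the aluminium disc, 200 mm across, 14 mm thick, flat, level; its top is 50 mm above the bench. Origin on the spindle axis at its underside; its +x axis points to the pin and it turns with the disc. A 3 mm high hub cap of 26 mm diameter at the centre and thin flush marks round the rim are all that it carries besides the pin; from 15 to 75 mm out the top is clear. 0.8 kg (varies by a fifth)
- pin (a point): the only upright on the disc: a steel pin 12 mm in diameter, 30 mm tall (top 80 mm above the bench), fixed to the disc 85 mm from the axis. This point is the centre of its foot, on the disc's top
- pointer (a point): the point on the disc's top level, 85 mm from the axis in the direction of the fixed pointer, where the pin's foot must come to rest
- spindle (a joint): angle of the disc, rad, counter-clockwise seen from above, counted on over whole turns: 0, 2 pi, -2 pi and so on have the pin at the pointer. Starts between 1.8 and 4.48. The disc turns without stops in an easy bearing: left alone it loses about 8 percent of its speed a second and 0.025 rad/s a second besides (less the heavier it is), so from 2 rad/s it coasts roughly two and a half turns
- vial0: orange sample vial, 26 mm across, 55 mm tall, upright; origin under its centre. Bystander
- vial1: as vial0
- vial2: as vial0
- core: striped red sandstone core, 48 mm across, 130 mm tall, standing on end; origin under its centre. Bystander
- mortar: blue ceramic mortar, 110 mm across, 70 mm tall; origin under its centre. Bystander
- pestle: brass pestle, 38 mm across, 126 mm tall, standing on its head; origin under its centre. Bystander
There are look-alikes about, which are no part of the job. What is meant by the turntable is not brown, and is the smaller of those in its own colour.

How it is judged:
By the outcome, as a careful person would: the job done as asked, in the order asked, and still so for the second after the job is handed in, while the arm keeps its last pose, push and grip.
It also fails if it takes over 51 s, if anything falls off the work surface, if the arm or the gripper's body presses on something with over 40 N, if the wrist force passes 120 N, or if a joint passes its speed limit or range.

## Working session

There is one attempt and no reset: what is moved stays moved. The work goes in short steps, Python scripts to look and compute and a tool call to move; the robot and the scene stay as the last step left them, time stands still between calls to the robot, and variables do not carry over. Pictures are saved under pics/ and viewed, about 8 in all and at most 12, crops included, and the job is handed in when it is done.

Besides the shell and the picture viewer there is one more tool, called after "Call:" by a JSON object that holds its "fn" and its "kwargs", one argument or row to a line. play_rows: Moves the arm, as the interface text tells. Its arguments: {"type":"object","properties":{"travel":{"type":"array","items":{"type":"array","items":{"type":"number"}}},"rotation":{"type":"array","items":{"type":"array","items":{"type":"number"}}},"grip":{"type":"array","items":{"type":"number"}}},"required":["travel","rotation","grip"]}

```bash
mkdir -p pics
cat > h.py <<'E'
import numpy as np, cv2
from bench import arm, optics, workorder
def px2w(d,u,v,z=None):
    K=d["camera_matrix"];R=np.array(d["R"]);t=np.array(d["t"]).ravel()
    r=np.linalg.inv(K)@np.array([u,v,1.0]); c=-R.T@t; w=R.T@r
    if z is None: return c+w*d["depth"][int(v),int(u)]
    return c+w*(z-c[2])/w[2]
def w2px(d,X):
    p=d["camera_matrix"]@(np.array(d["R"])@np.array(X,float)+np.array(d["t"]).ravel()); return p[:2]/p[2]
E
python3 - <<'E'
from h import *
for n in("top","scene"):
    d=optics.get_image(n); cv2.imwrite(f"pics/{n}1.png",d["image"]); np.savez(f"{n}1.npz",**{k:v for k,v in d.items()})
s=arm.read_state();print(s, arm.grip_depth)
E
```

```text
{'clock': 0.1, 'joints': array([-8.84399475e-01,  3.85430877e-01,  6.77438497e-03, -4.43845244e-04,
       -1.19400924e+00, -2.58577788e-01]), 'joint_vel': array([-0.00036998, -0.00212713,  0.00365985,  0.00227226, -0.00131825,
        0.00035875]), 'joint_efforts': array([-4.40943277e-04, -3.93318665e+01,  1.88930386e+01,  4.19798434e+00,
       -2.62128699e-03, -2.35653161e-06]), 'position': array([ 259.09224154, -568.19181823,  230.36377076]), 'ee_rot': array([-2.12201862e-01,  9.77225385e-01,  9.26171939e-04, -2.41706015e-04]), 'contact_force': array([ 1.18072059, -0.87508996, -0.20341755]), 'wrist_torque': array([ 0.00957469, -0.04826375,  0.04009675]), 'gripper_width': 85.5957853380002} 18.700000000000003
```

View pics/top1.png

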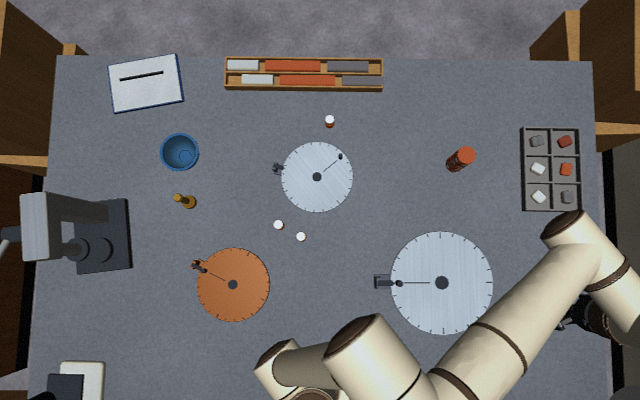

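View pics/scene1.png

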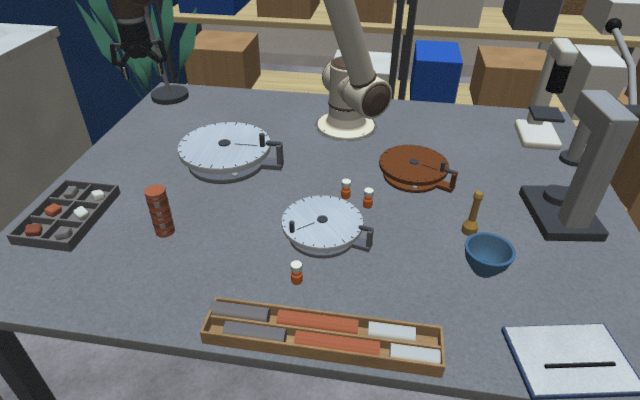

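Candidates in the top view are the small silver disc (317,177), the large silver disc (441,283) and the brown disc (233,284). I choose the small silver one: its pin is at about (340,156) and its pointer at about (278,168). Next I'll measure it and check it in a close crop.

Run:
```python
from h import *
d=dict(np.load("top1.npz"))
im=d["image"];dep=d["depth"]
# height map
v,u=np.mgrid[0:400,0:640]
K=d["camera_matrix"];R=d["R"];t=d["t"].ravel()
r=np.stack([(u-K[0,2])/K[0,0],(v-K[1,2])/K[1,1],np.ones_like(u)],-1)*dep[...,None]
W=(r-t)@R
np.save("W.npy",W)
print("cam",-R.T@t, "bench z",np.median(W[300:340,300:320,2]))
sub=(slice(120,235),slice(250,380))
Z=W[sub][...,2];P=W[sub]
m=((Z>38)&(Z<58)).astype(np.uint8)
n,l,s,c=cv2.connectedComponentsWithStats(m);i=1+np.argmax(s[1:,4])
q=P[l==i];print("disc",s[i],np.median(q[:,2]))
cn=cv2.findContours((l==i).astype(np.uint8),0,1)[0][0][:,0,:]+[250,120]
pw=np.array([px2w(d,a+0.,b+0.,50)[:2] for a,b in cn])
(c0,rad)=cv2.minEnclosingCircle(pw.astype(np.float32));print(c0,rad,np.median(pw,0),(pw.min(0)+pw.max(0))/2)
hub=(P[...,2]>30)&(im[sub].sum(-1)<200)
for nme,(a,b) in dict(hub=(317,177),).items(): print(nme,px2w(d,a,b,53))
for z in (50,80): print("pin",z,px2w(d,340.5,156,z))
print("pointer",px2w(d,275,168,61),px2w(d,281,169,61))
for a,b in((329,121),(278,225),(300,237),(455,165),(180,152),(183,201)): print((a,b),W[b,a])
o=cv2.resize(im[120:240,250:390],None,fx=5,fy=5,interpolation=cv2.INTER_CUBIC);cv2.imwrite("pics/crop1.png",o)
```

```text
cam [ 366.48625362  -35.43982773 1341.41896838] bench z 0.25240709374569337
disc [  32   22   71   71 3907] 49.78066292004916
(580.022705078125, 3.8856875896453857) 100.79350280761719 [582.14427579   6.44240513] [578.83091248   2.73907388]
hub [577.42104387   2.16680458  53.        ]
pin 50 [638.4689248  -62.32020085  50.        ]
pin 80 [632.1506963  -61.69576276  80.        ]
pointer [599.45461161 119.0092509   61.        ] [596.91182791 102.25148799  61.        ]
(329, 121) [738.15351693 -28.38117913  51.1078397 ]
(278, 225) [441.95402589 107.01144921  51.7774782 ]
(300, 237) [409.87179965  45.06875827  58.71238771]
(455, 165) [ 614.29644972 -375.65330944   68.98879193]
(180, 152) [650.32729966 401.66163576  15.19006258]
(183, 201) [500.00876594 362.36952821  88.04662299]
```

View pics/crop1.png

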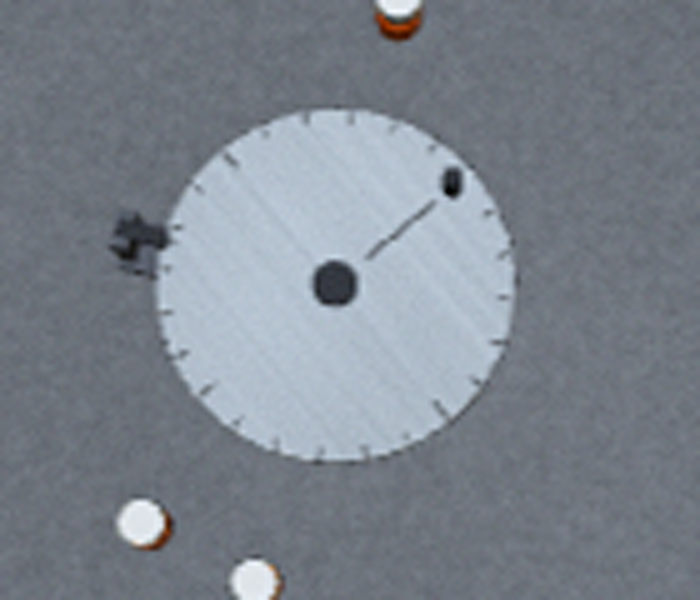

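The crop confirms it: small silver disc, hub at crop (335,284), pin foot at about (452,192), pin top at about (453,173), pointer tip at about (165,238). Next I'll build a depth-based pin tracker on the scene camera and refine the axis and pointer direction.

```bash
cat >> h.py <<'E'
def world(d):
    v,u=np.mgrid[0:400,0:640];K=d["camera_matrix"]
    r=np.stack([(u-K[0,2])/K[0,0],(v-K[1,2])/K[1,1],np.ones_like(u)],-1)*d["depth"][...,None]
    W=(r-np.array(d["t"]).ravel())@np.array(d["R"]); W[d["depth"]<=0]=-999
    return W
def pin(d,c,zlo=62,zhi=84):
    W=world(d);dx=W[...,0]-c[0];dy=W[...,1]-c[1];r=np.hypot(dx,dy)
    m=(W[...,2]>zlo)&(W[...,2]<zhi)&(r>68)&(r<102)
    return W[m],m
E
python3 - <<'E'
from h import *
for n in("scene","top"):
    d=dict(np.load(n+"1.npz"));W=world(d)
    c0=(579.,3.)
    r=np.hypot(W[...,0]-c0[0],W[...,1]-c0[1])
    m=(abs(W[...,2]-50)<6)&(r<112)
    cn=max(cv2.findContours(m.astype(np.uint8),0,1)[0],key=len)[:,0,:]
    pw=np.array([px2w(d,a,b,50)[:2] for a,b in cn]).astype(np.float32)
    rr=np.hypot(*(pw-c0).T);pw=pw[rr<106]
    e=cv2.fitEllipse(pw);print(n,"disc",e,"z",np.median(W[m][:,2]))
    c=e[0]
    # hub: dark on disc
    g=d["image"].sum(-1);h=(r<25)&(abs(W[...,2]-52)<8)&(g<300)
    v,u=np.nonzero(h);print("hub",len(u),px2w(d,u.mean(),v.mean(),53))
    P,pm=pin(d,c);print("pin",len(P),P.mean(0),np.median(P,0),np.hypot(*(P.mean(0)[:2]-c)),np.degrees(np.arctan2(*(P.mean(0)[:2]-c)[::-1])))
    q=(W[...,2]>20)&(W[...,2]<70)&(r>106)&(r<140)
    v,u=np.nonzero(q);Q=W[q];print("post",len(Q),np.median(Q,0), np.degrees(np.arctan2(*(np.median(Q,0)[:2]-c)[::-1])))
    for z in (55,58,61):
      pass
    print("px of pointer guess 79deg r105 z61",w2px(d,[c[0]+105*np.cos(1.38),c[1]+105*np.sin(1.38),61]))
d=dict(np.load("scene1.npz"))
a=cv2.resize(d["image"][185:260,270:385],None,fx=6,fy=6,interpolation=cv2.INTER_CUBIC);cv2.imwrite("pics/crop2.png",a)
E
```

```text
scene disc ((584.5223999023438, 5.117691516876221), (195.653564453125, 199.0203399658203), 91.1221694946289) z 48.90233411140824
hub 52 [585.12763296   5.04798919  53.        ]
pin 42 [638.79538717 -58.21329029  72.8592318 ] [640.38306543 -58.58888     73.00379308] 83.40485839432819 -49.404292203556956
post 126 [615.19912603 121.80641002  51.94232329] 75.27059623315309
px of pointer guess 79deg r105 z61 [363.78798693 226.08843793]
top disc ((579.4695434570312, 2.4714157581329346), (195.56790161132812, 196.65972900390625), 94.31067657470703) z 49.80201243439462
hub 61 [579.1026083    3.75236908  53.        ]
pin 25 [626.22030205 -23.47929327  73.12913852] [632.22504202 -60.4098557   75.94436017] 53.4702976234053 -29.034057974439083
post 57 [605.06904567 118.89147819  58.10559991] 77.59864262792145
px of pointer guess 79deg r105 z61 [279.83340282 168.10291088]
```

View pics/crop2.png

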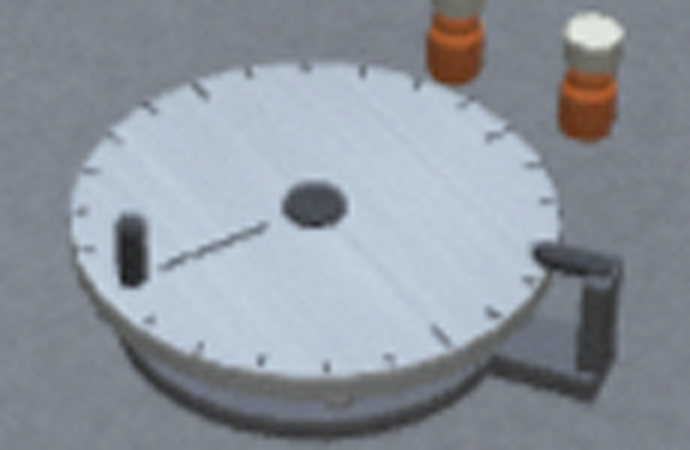

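The crop shows the pin (foot near (132,278)), the radial line (160,268)–(268,226), the hub (315,204), and the pointer bar from its tip (540,250) to its outer end (617,265). I'll turn these into angles.

Run:
```python
from h import *
d=dict(np.load("scene1.npz"));C=np.array([584.8,5.1])
f=lambda x,y,z:px2w(d,270+x/6-.42,185+y/6-.42,z)[:2]
def show(n,p): p=p-C;print(n,p,np.hypot(*p),np.degrees(np.arctan2(p[1],p[0])))
show("tip",f(535,248,61));show("outer",f(620,264,61));show("lineA",f(160,268,50));show("lineB",f(268,226,50));show("foot",f(132,280,50));show("pintop",f(131,217,80))
d=dict(np.load("top1.npz"));C=np.array([579.3,3.2])
f=lambda x,y,z:px2w(d,250+x/5-.4,120+y/5-.4,z)[:2]
print("top");show("tip",f(166,238,61));show("lineA",f(435,203,50));show("lineB",f(369,257,50));show("foot",f(452,194,50));show("pintop",f(453,172,80))
show("post outer",f(112,244,61))
s=dict(np.load("scene1.npz"))
print("scenecam",-s["R"].T@s["t"].ravel())
# post line fit using depth in scene
```

```text
tip [20.96781603 91.30548347] 93.68212540531421 77.06657396670697
outer [ 25.05735559 124.95457913] 127.44221401737975 78.66077743084331
lineA [ 44.71138828 -54.65685852] 70.61501558344597 -50.715528772956105
lineB [ 12.26745576 -16.66983428] 20.697194156095065 -53.650370227035054
foot [ 53.57517921 -64.14263559] 83.57378493685285 -50.12965745020514
pintop [ 50.72926128 -64.27452848] 81.8820673964924 -51.71740905050873
top
tip [22.75437136 94.19527539] 96.90465066793145 76.41946103129717
lineA [ 47.05390064 -54.79967845] 72.22931762138188 -49.34886815937803
lineB [ 15.850221   -18.46549513] 24.335242270676165 -49.358209032747375
foot [ 52.31952965 -64.22419164] 82.83767243849752 -50.83239744730872
pintop [ 58.40114369 -63.99302652] 86.63602615145464 -47.61588146603015
post outer [ 18.89486923 124.1158177 ] 125.54581748372316 81.34399333996154
scenecam [1439.2913235   125.982418    771.62651251]
```

Both cameras agree: the axis is at about (582,4), the pointer at about 77.8°, and the pin at about -50°. A counter-clockwise flick brings the pin to the pointer after about 128°. Next I'll move to behind the pin, high, with the fingers shut.

Call:
{"fn": "play_rows", "kwargs": {
  "travel": [
    [-0.0288,0.0164,0],
    [-0.0288,0.0164,0],
    [-0.0288,0.0164,0],
    [-0.0288,0.0164,0],
    [-0.0288,0.0164,0.004],
    [-0.0288,0.0164,0.004],
    [-0.0288,0.0164,0.004],
    [-0.0288,0.0164,0.004],
    [-0.0288,0.0164,0.004],
    [-0.0288,0.0164,0.004],
    [-0.0288,0.0164,0.004],
    [-0.0288,0.0164,0.004]
  ],
  "rotation": [
    [0,0,0],
    [0,0,0],
    [0,0,0],
    [0,0,0],
    [0,0,0],
    [0,0,0],
    [0,0,0],
    [0,0,0],
    [0,0,0],
    [0,0,0],
    [0,0,0],
    [0,0,0]
  ],
  "grip": [0,0,0,0,0,0,0,0,0,0,0,0]
}}

```text
clock: 1.1
position: [492.5, -244.6, 198.8]
ee_rot: [-0.212, 0.977, 0.0, -0.0]
contact_force: [-0.8, 0.2, 0.1]
gripper_width: 0.2
```

Call:
{"fn": "play_rows", "kwargs": {
  "travel": [
    [-0.0288,0.0164,0.008],
    [-0.0288,0.0164,0.008],
    [-0.0288,0.0164,0.008],
    [-0.0288,0.0164,0.008],
    [-0.0288,0.0164,0.008],
    [-0.0288,0.0164,0.008],
    [0,0,0],
    [0,0,0],
    [0,0,0],
    [0,0,0]
  ],
  "rotation": [
    [0,0,0],
    [0,0,0],
    [0,0,0],
    [0,0,0],
    [0,0,0],
    [0,0,0],
    [0,0,-0.09],
    [0,0,-0.09],
    [0,0,-0.09],
    [0,0,0]
  ],
  "grip": [0,0,0,0,0,0,0,0,0,0]
}}

```text
clock: 1.93
position: [608.3, -84.6, 150.5]
ee_rot: [-0.343, 0.939, 0.0, -0.001]
contact_force: [1.7, -0.7, 0.5]
gripper_width: 0.2
```

Run:
```python
from h import *
from scipy.spatial.transform import Rotation as Ro
s=arm.read_state();print(s["clock"],s["position"],Ro.from_quat(s["ee_rot"]).as_matrix().round(3),s["contact_force"],s["gripper_width"])
d=optics.get_image("wrist");cv2.imwrite("pics/w1.png",d["image"])
np.savez("w1.npz",**d,pos=s["position"],q=s["ee_rot"]);print(d["hand_eye"],d["camera_matrix"])
```

```text
1.9333 [608.27139325 -84.58664575 150.52229666] [[-0.765 -0.644 -0.002]
 [-0.644  0.765  0.   ]
 [ 0.001  0.001 -1.   ]] [ 1.67787925 -0.65616672  0.49706513] 0.20668010398397976
[[ 9.08216560e-04 -9.45431072e-01 -3.25820906e-01  8.44123218e+01]
 [ 9.99998231e-01  3.22033726e-04  1.85302493e-03 -1.22483844e+00]
 [-1.64698203e-03 -3.25822013e-01  9.45429692e-01 -1.41927548e+02]
 [ 0.00000000e+00  0.00000000e+00  0.00000000e+00  1.00000000e+00]] [[313.6867453    0.         318.74595377]
 [  0.         313.6867453  197.48990625]
 [  0.           0.           1.        ]]
```

View pics/w1.png

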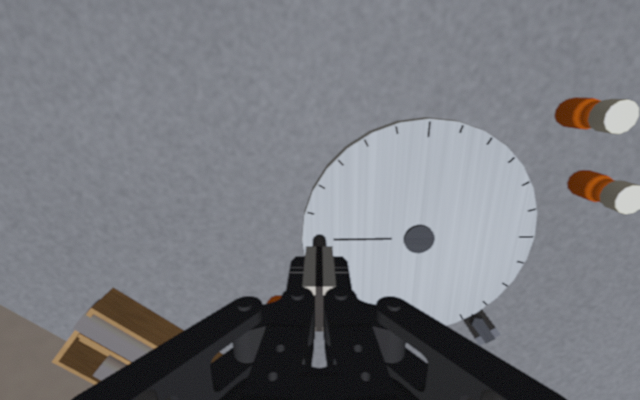

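The wrist view shows the hub at (419,238), the pin at (319,240) just beyond the fingertip, the pointer at about (478,325), and the radial line (334,239)–(391,238).

Run:
```python
from h import *
from scipy.spatial.transform import Rotation as Ro
d=dict(np.load("w1.npz"));R=Ro.from_quat(d["q"]).as_matrix()@d["hand_eye"][:3,:3];c=Ro.from_quat(d["q"]).as_matrix()@d["hand_eye"][:3,3]+d["pos"]
d["R"]=R.T;d["t"]=-R.T@c
C=px2w(d,419,238,53)[:2];print("hub",C)
for n,a in dict(pinline=(334,239,50),pinl2=(391,238.5,50),ptip=(470,314,61),pout=(487,338,61),pintop=(319,238,80)).items():
    p=px2w(d,*a)[:2]-C;print(n,p+C,np.hypot(*p),np.degrees(np.arctan2(p[1],p[0])))
W=world(d);r=np.hypot(*(W[...,:2]-C).transpose(2,0,1))
m=(abs(W[...,2]-50)<5)&(r<110);cn=max(cv2.findContours(m.astype(np.uint8),0,1)[0],key=len)[:,0,:]
pw=np.array([px2w(d,a,b,50)[:2] for a,b in cn]);rr=np.hypot(*(pw-C).T);pw=pw[(rr>90)&(rr<108)].astype(np.float32)
print(np.median(W[m][:,2]),cv2.fitEllipse(pw),cv2.minEnclosingCircle(pw))
```

```text
hub [580.25025671   1.82716917]
pinline [628.26837664 -51.47911497] 71.7446846128996 -47.987580769143236
pinl2 [596.47861053 -14.42448976] 22.96684318177141 -45.04111096250848
ptip [602.16838729  86.6465292 ] 87.60552655557598 75.51117413424818
pout [609.8830493  119.24469156] 121.09903781353069 75.83596391451475
pintop [624.5450639 -71.566012 ] 85.72391139999063 -58.88786147550792
49.490142778382705 ((579.526123046875, 1.7579269409179688), (193.5025177001953, 198.0051727294922), 4.052853107452393) ((581.4037475585938, 2.0430045127868652), 99.90602111816406)
```

Call:
{"fn": "play_rows", "kwargs": {
  "travel": [
    [0,0,0.015],
    [0,0,0.015],
    [0,0,0.015],
    [0,0,0.015],
    [0,0,0.015],
    [0,0,0.013],
    [0,0,0],
    [0,0,0]
  ],
  "rotation": [
    [0,0,0],
    [0,0,0],
    [0,0,0],
    [0,0,0],
    [0,0,0],
    [0,0,0],
    [0,0,0],
    [0,0,0]
  ],
  "grip": [0,0,0,0,0,0,0,0]
}}

```text
clock: 2.65
position: [608.0, -85.3, 62.8]
ee_rot: [-0.341, 0.94, 0.0, -0.001]
contact_force: [0.7, 0.8, 0.5]
gripper_width: 0.1
```

Run:
```python
from h import *
d=optics.get_image("scene");np.savez("s2.npz",**d)
s=arm.read_state();print(s["position"],s["contact_force"])
C=(584.8,5.1);P,m=pin(d,C);print(len(P),np.median(P,0));
cv2.imwrite("pics/s2.png",cv2.resize(d["image"][120:270,250:400],None,fx=4,fy=4,interpolation=cv2.INTER_CUBIC))
```

```text
[608.84425676 -85.19574811  63.73660815] [-1.07717258  0.95630475 -0.12476009]
104 [619.78031811 -72.08883271  74.53986375]
```

View pics/s2.png

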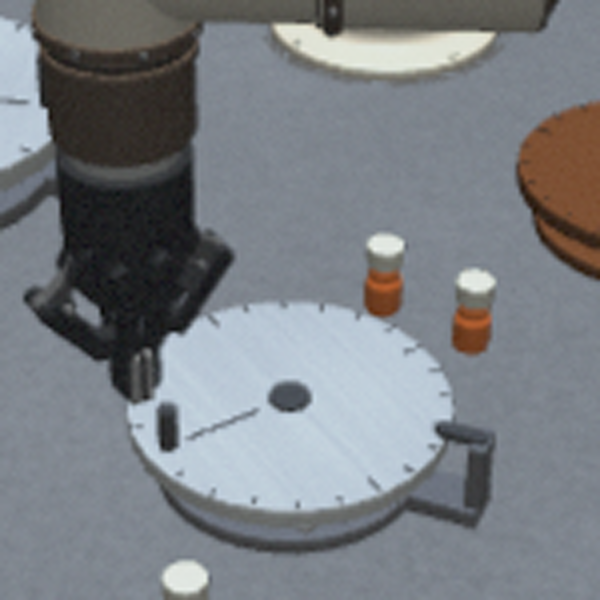

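The view shows the shut fingertip at (140,385), just behind the pin at (168,425), with clear space ahead. Now the flick and lift.

Call:
{"fn": "play_rows", "kwargs": {
  "travel": [
    [-0.006,0,0],
    [-0.012,0,0],
    [-0.012,0,0],
    [-0.012,0,0],
    [-0.012,0,0],
    [0.004,0,-0.01],
    [0.01,0,-0.03],
    [0.01,0.01,-0.02],
    [0,0,0]
  ],
  "rotation": [
    [0,0,0],
    [0,0,0],
    [0,0,0],
    [0,0,0],
    [0,0,0],
    [0,0,0],
    [0,0,0],
    [0,0,0],
    [0,0,0]
  ],
  "grip": [0,0,0,0,0,0,0,0,0]
}}

```text
clock: 3.45
position: [626.5, -57.8, 128.8]
ee_rot: [-0.342, 0.94, -0.001, 0.004]
contact_force: [-0.0, 0.6, 1.5]
gripper_width: 0.4
```

```bash
cat >> h.py <<'E'
def track(n=2):
    # pin angle rel. to pointer (77.3 deg), from scene camera: dark column template + depth
    out=[]
    for k in range(n):
        t=arm.read_state()["clock"];d=optics.get_image("scene");np.savez(f"trk_{t:.2f}.npz",**d)
        out.append((t,)+ang(d))
    return out
def ang(d,C=(584.8,5.1)):
    # score of projected pin column against the image: dark inside, bright just beside
    g=cv2.GaussianBlur(d["image"].mean(-1).astype(np.float32),(0,0),0.7);res=[]
    for a in np.radians(np.arange(0,360,1.0)):
        X=np.array(C)+84*np.array([np.cos(a),np.sin(a)])
        p=np.array([w2px(d,[*X,z]) for z in np.linspace(53,78,8)]).astype(np.float32)
        sm=lambda dx:cv2.remap(g,p[:,:1]+dx,p[:,1:],1).mean()
        res.append(sm(0)*2-sm(-6)-sm(6) + 0.5*(sm(-1.5)+sm(1.5)))
    res=np.array(res);i=int(res.argmin());
    w=np.arange(-4,5);s=np.clip(res[i]+60-res[(i+w)%360],0,None)
    return (round((i+(w*s).sum()/s.sum()),2),round(float(res[i]),1))
E
python3 - <<'E'
from h import *
print(ang(dict(np.load("scene1.npz"))),ang(dict(np.load("s2.npz"))))
s=arm.read_state();print(s["clock"],s["position"])
print(track(3))
E
```

```text
(np.float64(310.48), -212.3) (np.float64(310.54), -212.9)
3.45 [626.53479823 -57.78334838 128.78693617]
[(3.45, np.float64(21.63), -232.5), (3.5, np.float64(27.55), -228.7), (3.55, np.float64(33.82), -222.8)]
```

The disc spins at about 2.1 rad/s. Now I move the finger to hover over the robot side of the disc at r≈47.

Call:
{"fn": "play_rows", "kwargs": {
  "travel": [
    [0.008,0.0265,0],
    [0.008,0.0265,0],
    [0.008,0.0265,0],
    [0.008,0.0265,0],
    [0,0,0.02],
    [0,0,0.02],
    [0,0,0.02],
    [0,0,0],
    [0,0,0]
  ],
  "rotation": [
    [0,0,0],
    [0,0,0],
    [0,0,0],
    [0,0,0],
    [0,0,0],
    [0,0,0],
    [0,0,0],
    [0,0,0],
    [0,0,0]
  ],
  "grip": [0,0,0,0,0,0,0,0,0]
}}

```text
clock: 4.35
position: [531.7, 2.4, 61.9]
ee_rot: [-0.342, 0.94, 0.0, -0.002]
contact_force: [-0.1, 0.4, 0.1]
gripper_width: 0.4
```

Run:
```python
from h import *
s=arm.read_state();print(s["clock"],s["position"])
print(track(2));s=arm.read_state();print(s["position"],s["joints"])
```

```text
4.35 [531.71654415   2.41749299  61.89097379]
[(4.35, np.float64(127.18), -166.6), (4.4, np.float64(132.76), -152.8)]
[533.25382235   2.69980559  63.76532328] [ 3.09606312e-01  4.16898576e-01 -4.28856716e-01  5.18677640e-04
 -7.24390995e-01 -1.18272482e+00]
```

Call:
{"fn": "play_rows", "kwargs": {
  "travel": [
    [0,0,0.003],
    [0,0,0.003],
    [0,0,0],
    [0,0,0],
    [0,0,0],
    [0,0,0],
    [0,0,0],
    [0,0,0],
    [0,0,0],
    [0,0,0]
  ],
  "rotation": [
    [0,0,0],
    [0,0,0],
    [0,0,0],
    [0,0,0],
    [0,0,0],
    [0,0,0],
    [0,0,0],
    [0,0,0],
    [0,0,0],
    [0,0,0]
  ],
  "grip": [0,0,0,0,0,0,0,0,0,0]
}}

```text
clock: 5.28
position: [532.5, 2.6, 57.3]
ee_rot: [-0.342, 0.94, 0.0, 0.0]
contact_force: [-0.3, -1.1, -0.1]
gripper_width: -0.2
```

Run:
```python
from h import *
for i in range(4):
    s=arm.read_state();print(s["clock"],s["position"],track(1),arm.read_state()["position"][2])
```

```text
5.2833 [532.46003372   2.61274298  57.32629887] [(5.2833, np.float64(229.49), -138.0)] 57.31602678030209
5.3333 [532.46431159   2.61880689  57.31602678] [(5.3333, np.float64(234.5), -147.5)] 57.326520295828104
5.3833 [532.47572883   2.63334065  57.3265203 ] [(5.3833, np.float64(239.65), -150.3)] 57.32539694313007
5.4333 [532.47111366   2.64399208  57.32539694] [(5.4333, np.float64(245.0), -161.1)] 57.32189062400685
```

Call:
{"fn": "play_rows", "kwargs": {
  "travel": [
    [0,0,0.004]
  ],
  "rotation": [
    [0,0,0]
  ],
  "grip": [0]
}}

```text
clock: 5.57
position: [533.1, 2.8, 53.9]
ee_rot: [-0.342, 0.94, -0.0, 0.001]
contact_force: [-0.5, 0.5, -0.4]
gripper_width: 0.0
```

Run:
```python
from h import *
for i in range(4):
    s=arm.read_state();print(s["clock"],s["position"][2],track(1))
print(arm.read_state()["position"],arm.read_state()["contact_force"])
```

```text
5.5667 53.85968602279762 [(5.5667, np.float64(258.71), -159.0)]
5.6167 52.63027804591861 [(5.6167, np.float64(263.67), -161.5)]
5.6667 52.68032849838508 [(5.6667, np.float64(268.96), -155.5)]
5.7167 52.87415731958435 [(5.7167, np.float64(273.74), -162.3)]
[532.29006861   2.57980676  53.0664925 ] [0.43140828 0.39714088 0.98595889]
```

Call:
{"fn": "play_rows", "kwargs": {
  "travel": [
    [0,0,0.0003],
    [0,0,0.0003],
    [0,0,0.0003],
    [0,0,0.0003],
    [0,0,0],
    [0,0,0],
    [0,0,0],
    [0,0,0],
    [0,0,0],
    [0,0,0],
    [0,0,0],
    [0,0,0]
  ],
  "rotation": [
    [0,0,0],
    [0,0,0],
    [0,0,0],
    [0,0,0],
    [0,0,0],
    [0,0,0],
    [0,0,0],
    [0,0,0],
    [0,0,0],
    [0,0,0],
    [0,0,0],
    [0,0,0]
  ],
  "grip": [0,0,0,0,0,0,0,0,0,0,0,0]
}}

```text
clock: 6.77
position: [532.5, 2.6, 52.1]
ee_rot: [-0.342, 0.94, 0.0, 0.0]
contact_force: [-0.3, 0.4, 0.9]
gripper_width: 0.1
```

Run:
```python
from h import *
s=arm.read_state();print(s["clock"],s["position"],s["contact_force"],track(3))
```

```text
6.7667 [532.4654682    2.61343399  52.13316563] [-0.3498944   0.35250168  0.94777799] [(6.7667, np.float64(13.87), -231.5), (6.8167, np.float64(18.45), -226.9), (6.8667, np.float64(22.81), -229.6)]
```

Call:
{"fn": "play_rows", "kwargs": {
  "travel": [
    [0,0,0],
    [0,0,0],
    [0,0,0],
    [0,0,0],
    [0,0,0],
    [0,0,0]
  ],
  "rotation": [
    [0,0,0],
    [0,0,0],
    [0,0,0],
    [0,0,0],
    [0,0,0],
    [0,0,0]
  ],
  "grip": [0,0,0,0,0,0]
}}

```text
clock: 7.42
position: [532.5, 2.6, 52.1]
ee_rot: [-0.342, 0.94, 0.0, 0.0]
contact_force: [-0.2, -0.2, 0.3]
gripper_width: -0.4
```

Run:
```python
from h import *
T=track(4);print(T)
import glob
ims=[]
for t in T[:3]:
    d=dict(np.load(f"trk_{t[0]:.2f}.npz"));ims.append(cv2.resize(d["image"][190:250,320:385],None,fx=4,fy=5,interpolation=cv2.INTER_CUBIC))
cv2.imwrite("pics/pass.png",np.hstack(ims))
```

```text
[(7.4167, np.float64(71.79), -155.7), (7.4667, np.float64(77.19), -165.6), (7.5167, np.float64(81.22), -178.3), (7.5667, np.float64(84.66), -180.9)]
```

View pics/pass.png

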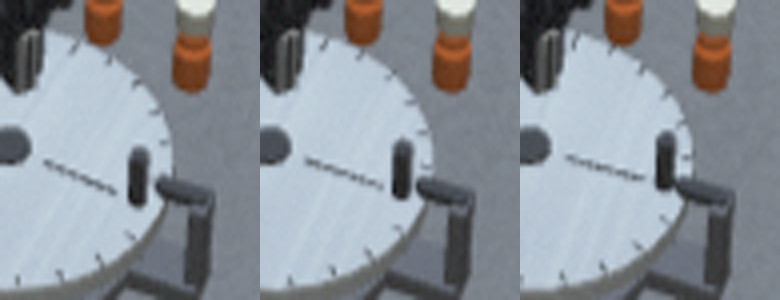

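Frame 2 (t=7.467) shows the pin (402,170) very nearly in line with the pointer bar (tip about (420,186)). To pin down the target angle, I'll fit projected models of the pointer bar and the pin.

```bash
cat >> h.py <<'E'
def mask(d,pts):
    S=8;p=np.array([w2px(d,x) for x in pts]);h=cv2.convexHull(((p+.5)*S).astype(np.int32))
    lo=(p.min(0)-8).astype(int)
    m=np.zeros((30*S,40*S),np.uint8) if False else None
    return p,h
def fit(d,C,kind,a0,free=True):
    from scipy.optimize import minimize
    g=d["image"].mean(-1).astype(np.float32)
    def pts(a,dx,dy):
        c=np.array(C)+[dx,dy];e=np.array([np.cos(a),np.sin(a)]);n=np.array([-e[1],e[0]])
        if kind=="bar": return [[*(c+r*e+s*n),z] for r in(93,127) for s in(-5,5) for z in(55,61)]
        t=np.linspace(0,2*np.pi,16,endpoint=False)
        return [[*(c+85*e+6*np.array([np.cos(k),np.sin(k)])),z] for k in t for z in(50,80)]
    q=np.mean([w2px(d,x) for x in pts(a0,0,0)],0).astype(int);x0,y0=q-25
    I=g[y0:y0+50,x0:x0+50];S=8
    def cost(a,dx=0,dy=0):
        p=np.array([w2px(d,x) for x in pts(a,dx,dy)])-[x0,y0]
        m=np.zeros((50*S,50*S),np.uint8);cv2.fillConvexPoly(m,cv2.convexHull(((p+.5)*S).round().astype(np.int32)),255)
        m=cv2.resize(m,(50,50),interpolation=cv2.INTER_AREA).astype(np.float32)/255
        ring=cv2.dilate(m,np.ones((5,5)))-m
        return (I*m).sum()/m.sum()-(I*ring).sum()/ring.sum()
    A=a0+np.radians(np.arange(-12,12.1,.25));c=np.array([cost(a) for a in A]);i=c.argmin()
    k=slice(max(i-6,0),i+7);f=np.polyfit(A[k]-A[i],c[k],2)
    return np.degrees(A[i]-(f[1]/2/f[0] if f[0]>0 else 0)).round(2),c[i].round(1)
E
cat > f.py <<'E'
from h import *
from scipy.spatial.transform import Rotation as Ro
s=dict(np.load("scene1.npz"));t=dict(np.load("top1.npz"));w=dict(np.load("w1.npz"))
Q=Ro.from_quat(w["q"]).as_matrix();R=Q@w["hand_eye"][:3,:3];w["R"]=R.T;w["t"]=-R.T@(Q@w["hand_eye"][:3,3]+w["pos"])
r=np.radians
for n,d,C in(("scene",s,(584.8,5.1)),("top",t,(579.3,3.2)),("wrist",w,(580.3,1.9))):
    print(n,"bar",fit(d,C,"bar",r(77)),"pin",fit(d,C,"pin",r(-50)))
import glob
for f in sorted(glob.glob("trk_*.npz"),key=lambda x:float(x[4:-4])):
    d=dict(np.load(f));a=ang(d)[0];print(f,a,fit(d,(584.8,5.1),"pin",r(a)))
E
python3 f.py
```

```text
scene bar (np.float64(78.11), np.float32(-52.5)) pin (np.float64(-49.29), np.float32(-108.7))
top bar (np.float64(76.28), np.float32(-46.5)) pin (np.float64(-48.67), np.float32(-102.0))
wrist bar (np.float64(63.63), np.float32(-41.2)) pin (np.float64(-48.29), np.float32(-63.2))
trk_3.45.npz 21.63 (np.float64(21.66), np.float32(-104.4))
trk_3.50.npz 27.55 (np.float64(27.68), np.float32(-108.7))
trk_3.55.npz 33.82 (np.float64(33.86), np.float32(-110.9))
trk_4.35.npz 127.18 (np.float64(127.81), np.float32(-86.3))
trk_4.40.npz 132.76 (np.float64(133.34), np.float32(-79.4))
trk_5.28.npz 229.49 (np.float64(228.76), np.float32(-82.1))
trk_5.33.npz 234.5 (np.float64(233.96), np.float32(-86.8))
trk_5.38.npz 239.65 (np.float64(238.96), np.float32(-88.4))
trk_5.43.npz 245.0 (np.float64(244.16), np.float32(-89.3))
trk_5.57.npz 258.71 (np.float64(257.22), np.float32(-94.3))
trk_5.62.npz 263.67 (np.float64(261.8), np.float32(-97.2))
trk_5.67.npz 268.96 (np.float64(267.11), np.float32(-97.4))
trk_5.72.npz 273.74 (np.float64(272.32), np.float32(-93.8))
trk_6.77.npz 13.87 (np.float64(13.86), np.float32(-107.9))
trk_6.82.npz 18.45 (np.float64(18.34), np.float32(-104.6))
trk_6.87.npz 22.81 (np.float64(22.91), np.float32(-104.5))
trk_7.42.npz 71.79 (np.float64(71.49), np.float32(-108.4))
trk_7.47.npz 77.19 (np.float64(75.95), np.float32(-105.7))
trk_7.52.npz 81.22 (np.float64(80.68), np.float32(-103.7))
trk_7.57.npz 84.66 (np.float64(84.97), np.float32(-97.2))
```

Target: 77.3° in scene tracker terms (estimates run from 76 to 78). I'll let it coast most of the next turn.

Call:
{"fn": "play_rows", "kwargs": {
  "travel": [
    [0,0,0],
    [0,0,0],
    [0,0,0],
    [0,0,0],
    [0,0,0],
    [0,0,0],
    [0,0,0],
    [0,0,0],
    [0,0,0],
    [0,0,0],
    [0,0,0],
    [0,0,0]
  ],
  "rotation": [
    [0,0,0],
    [0,0,0],
    [0,0,0],
    [0,0,0],
    [0,0,0],
    [0,0,0],
    [0,0,0],
    [0,0,0],
    [0,0,0],
    [0,0,0],
    [0,0,0],
    [0,0,0]
  ],
  "grip": [0,0,0,0,0,0,0,0,0,0,0,0]
}}

```text
clock: 8.62
position: [532.5, 2.6, 52.1]
ee_rot: [-0.342, 0.94, -0.0, 0.0]
contact_force: [-0.3, -0.3, -0.4]
gripper_width: -0.1
```

Call:
{"fn": "play_rows", "kwargs": {
  "travel": [
    [0,0,0],
    [0,0,0],
    [0,0,0],
    [0,0,0],
    [0,0,0],
    [0,0,0],
    [0,0,0],
    [0,0,0],
    [0,0,0],
    [0,0,0],
    [0,0,0],
    [0,0,0]
  ],
  "rotation": [
    [0,0,0],
    [0,0,0],
    [0,0,0],
    [0,0,0],
    [0,0,0],
    [0,0,0],
    [0,0,0],
    [0,0,0],
    [0,0,0],
    [0,0,0],
    [0,0,0],
    [0,0,0]
  ],
  "grip": [0,0,0,0,0,0,0,0,0,0,0,0]
}}

```text
clock: 9.62
position: [532.5, 2.6, 52.1]
ee_rot: [-0.342, 0.94, 0.0, 0.0]
contact_force: [-0.1, -0.1, -0.8]
gripper_width: 0.0
```

Call:
{"fn": "play_rows", "kwargs": {
  "travel": [
    [0,0,0],
    [0,0,0],
    [0,0,0],
    [0,0,0],
    [0,0,0],
    [0,0,0],
    [0,0,0],
    [0,0,0],
    [0,0,0],
    [0,0,0],
    [0,0,0],
    [0,0,0]
  ],
  "rotation": [
    [0,0,0],
    [0,0,0],
    [0,0,0],
    [0,0,0],
    [0,0,0],
    [0,0,0],
    [0,0,0],
    [0,0,0],
    [0,0,0],
    [0,0,0],
    [0,0,0],
    [0,0,0]
  ],
  "grip": [0,0,0,0,0,0,0,0,0,0,0,0]
}}

```text
clock: 10.62
position: [532.4, 2.6, 52.1]
ee_rot: [-0.342, 0.94, 0.0, -0.0]
contact_force: [-0.3, 0.3, -0.0]
gripper_width: -0.3
```

```bash
cat > p.py <<'E'
from h import *
import sys,glob
from scipy.optimize import least_squares
from scipy.integrate import solve_ivp
track(int(sys.argv[1]))
T=[];A=[]
for f in sorted(glob.glob("trk_*.npz"),key=lambda x:float(x[4:-4])):
    d=dict(np.load(f));a=ang(d)[0];T.append(float(f[4:-4]));A.append(fit(d,(584.8,5.1),"pin",np.radians(a))[0]%360)
# filenames carry clock to 0.01 s
T=np.array([round(t*60)/60 for t in T]);A=np.array(A)
U=[A[0]]
v=120.
for i in range(1,len(A)):
    pred=U[-1]+v*(T[i]-T[i-1])*np.exp(-.05*(T[i]-T[i-1])) ; u=A[i]+360*round((pred-A[i])/360);
    U.append(u)
    if T[i]-T[i-1]>.3: v=(U[i]-U[i-1])/(T[i]-T[i-1])*.96
U=np.array(U)
def mod(p,t):
    tt=t-T[0];k,c=p[2],p[3]; return p[0]-c/k*tt+(p[1]+c/k)*(1-np.exp(-k*tt))/k
sol=least_squares(lambda p:np.r_[mod(p,T)-U,(p[2]-.08)/.02,(p[3]-1.43)/.5],[A[0],120,.08,1.43],loss="soft_l1");p=sol.x
print(p,"res",(mod(p,T)-U)[-6:].round(1))
s=arm.read_state();now=s["clock"];tt=np.linspace(now,now+12,12001);m=mod(p,tt);print("now",now,m[0],"z",s["position"][2])
for goal in(77.3+360,77.3+720,77.3+1080):
    if m[0]<goal<m.max(): i=np.argmax(m>goal);print(goal,"at",tt[i],"v deg/s",(m[i+1]-m[i])/(tt[1]-tt[0]))
E
python3 p.py 4
```

```text
[2.15533077e+01 1.22151208e+02 7.28791552e-02 1.53292113e+00] res [-0.7 -0.8  0.1  0.   0.2  0.1]
now 10.8167 682.795371198926 z 52.116044784938516
797.3 at 12.8327 v deg/s 51.2281913085246
```

Call:
{"fn": "play_rows", "kwargs": {
  "travel": [
    [0,0,0],
    [0,0,0],
    [0,0,0],
    [0,0,0],
    [0,0,0],
    [0,0,0],
    [0,0,0],
    [0,0,0],
    [0,0,0]
  ],
  "rotation": [
    [0,0,0],
    [0,0,0],
    [0,0,0],
    [0,0,0],
    [0,0,0],
    [0,0,0],
    [0,0,0],
    [0,0,0],
    [0,0,0]
  ],
  "grip": [0,0,0,0,0,0,0,0,0]
}}

```text
clock: 11.57
position: [532.4, 2.6, 52.1]
ee_rot: [-0.342, 0.94, 0.0, -0.0]
contact_force: [0.1, 0.1, 0.1]
gripper_width: 0.2
```

Call:
{"fn": "play_rows", "kwargs": {
  "travel": [
    [0,0,0],
    [0,0,0],
    [0,0,0],
    [0,0,0],
    [0,0,0],
    [0,0,0],
    [0,0,0],
    [0,0,0],
    [0,0,0]
  ],
  "rotation": [
    [0,0,0],
    [0,0,0],
    [0,0,0],
    [0,0,0],
    [0,0,0],
    [0,0,0],
    [0,0,0],
    [0,0,0],
    [0,0,0]
  ],
  "grip": [0,0,0,0,0,0,0,0,0]
}}

```text
clock: 12.32
position: [532.5, 2.6, 52.1]
ee_rot: [-0.342, 0.94, 0.0, -0.0]
contact_force: [-0.1, -0.3, 0.3]
gripper_width: -0.1
```

```bash
python3 p.py 2
```

```text
[2.15732586e+01 1.22134016e+02 7.33069931e-02 1.48344007e+00] res [ 0.2  0.1  0.3  0.2 -0.1 -0.1]
now 12.4167 775.7575634604739 z 52.104578640195996
797.3 at 12.8277 v deg/s 51.35302623389752
```

Call:
{"fn": "play_rows", "kwargs": {
  "travel": [
    [0,0,0],
    [0,0,0],
    [0,0,0],
    [0,0,0],
    [0,0,0.004],
    [0,0,0],
    [0,0,0]
  ],
  "rotation": [
    [0,0,0],
    [0,0,0],
    [0,0,0],
    [0,0,0],
    [0,0,0],
    [0,0,0],
    [0,0,0]
  ],
  "grip": [0,0,0,0,0,0,0]
}}

```text
clock: 13.0
position: [533.1, 2.5, 50.0]
ee_rot: [-0.342, 0.94, -0.0, 0.001]
contact_force: [-3.6, -0.6, 11.8]
gripper_width: 0.0
```

Run:
```python
from h import *
for i in range(3):
    d=optics.get_image("scene");s=arm.read_state();print(s["clock"],s["position"],s["contact_force"],ang(d),fit(d,(584.8,5.1),"pin",np.radians(77)))
np.savez("fin.npz",**d)
cv2.imwrite("pics/fin.png",cv2.resize(d["image"][140:260,260:390],None,fx=5,fy=5,interpolation=cv2.INTER_CUBIC))
```

```text
13.05 [533.15955429   2.53327409  50.04714646] [-3.02253998 -0.47883876 12.08438093] (np.float64(78.2), -159.5) (np.float64(76.75), np.float32(-100.8))
13.1 [533.17157162   2.52009868  50.07438019] [-3.41077626 -0.50949923 12.3628008 ] (np.float64(78.22), -159.5) (np.float64(76.75), np.float32(-101.3))
13.15 [533.14852189   2.52005469  50.04803847] [-3.4175258  -0.6969121  13.04574499] (np.float64(78.21), -160.7) (np.float64(76.78), np.float32(-100.7))
```

View pics/fin.png

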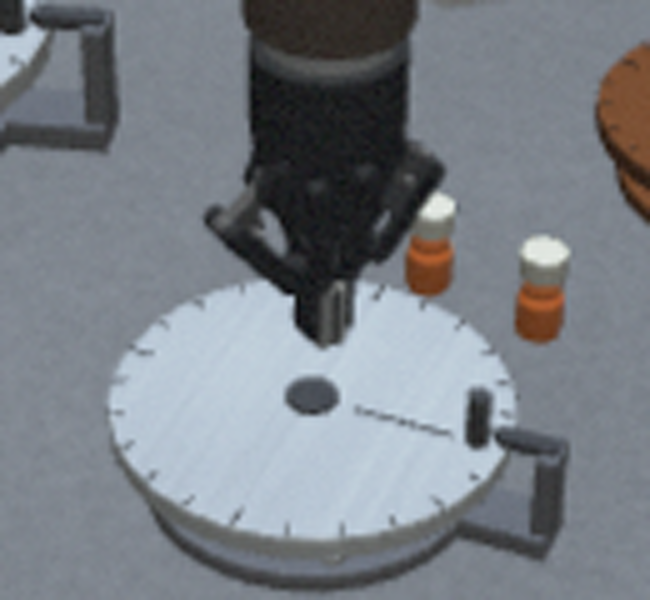

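The disc is stopped with the pin (478,418) in line with the pointer (tip about (500,437)). The fingertip (325,335) is pressing the flat top with about 12 N, and the angle did not change over three frames. Handing in.

```bash
python3 -c "
from h import *
workorder.job_done()
s=arm.read_state();print(s['clock'],s['contact_force'])"
```

```text
the job is handed in; nothing more can be done
the job is handed in; nothing more can be done
```

The disc is stopped with the pin in line with the pointer, and a shut fingertip is holding it there. I handed the job in at about 13 s of the 51 s allowed; the hand-in gives no verdict.

- **Flick:** I flicked the pin counter-clockwise on the smaller silver turntable, at about 2.1 rad/s. The pin went past the pointer untouched twice.
- **Brake:** On the third pass, at about 0.9 rad/s, one press on the flat top about 48 mm from the axis stopped it.
- **Last checks:** The disc angle did not change over three pictures. Push was steady at about 12–13 N.
- **Where readings disagreed:** My two measures of the pin angle gave 76.8° and 78.2°, and my estimates of the pointer's direction ran from about 75.5° to 78°. Alignment is therefore good to about 1–2°. One wrist-camera fit of the pointer gave 63.6°, which I rejected as a bad fit.
- **Bystanders:** The two vials visible in the last picture looked unmoved. I did not measure any bystander's position again afterwards.

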